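Call for stock and point out what is running low

TASK

Stock is running low at this bench: press the big button on the call box fully in and let it spring back, then show what is needed by pointing down at the lowest of the three stacks of plates, keeping the fingertips a few centimetres above its middle for two seconds without touching it. Then point in the same way at the middle of whichever of the three tape rolls lying on the bench has the least tape left, hold there for a second, and finish still pointing at it. Touch no stack or roll, disturb nothing else on the bench, leave the small button alone, and do not come down low over the other stacks and rolls.

Things in the scene. Friction and masses are not known exactly. Their poses are not given: they have to be found in the camera images.
- call_button (a joint): Travel of the big push button: 0 out, 0.006 m fully in; a spring pushes it back out, about 5 N holds it fully in. Counts as pressed beyond 0.0045 m.
- call_button_top (a point): Centre of the top face of the big white push button (38 mm across) on the call box. The button is pressed straight down.
- small_button (a joint): Travel of the small push button: 0 out, 0.006 m fully in. Not to be pressed.
- small_button_top (a point): Centre of the top face of the small white push button (18 mm across) on the same box, 77 mm from the centre of the big one.
- callbox: Grey call box fixed to the bench, 80 x 150 mm (long side along its y) and 47 mm high, with the two push buttons standing up from its top, the big one at its +y end. Origin at the middle of its underside.
- stack_low: A neat stack of 3 thin black plates held together as one block, 94 x 69 mm in plan (long side along its x) and 15 mm high, loose on the bench. Origin at the middle of its underside, z up. The lowest of the three stacks.
- stack_mid: A neat stack of 8 thin black plates held together as one block, 94 x 69 mm in plan (long side along its x) and 40 mm high, loose on the bench. Origin at the middle of its underside, z up. The middle one of the three stacks.
- stack_high: A neat stack of 12 thin black plates held together as one block, 94 x 69 mm in plan (long side along its x) and 60 mm high, loose on the bench. Origin at the middle of its underside, z up. The highest of the three stacks.
- roll_small: A roll of yellow tape on a card core (75 mm hole), lying flat on the bench, 89 mm across and 25 mm high. Origin at the centre of its underside (on the roll's axis), z up. The roll with the least tape left: only a thin skin of tape on the core.
- roll_mid: A roll of yellow tape on a card core (75 mm hole), lying flat on the bench, 110 mm across and 25 mm high. Origin at the centre of its underside (on the roll's axis), z up. A half-used roll.
- roll_full: A roll of yellow tape on a card core (75 mm hole), lying flat on the bench, 130 mm across and 25 mm high. Origin at the centre of its underside (on the roll's axis), z up. The fullest roll.
- scissors: Bystander: scissors lying flat, 170 mm long, 12 mm high; origin under them near the handles, blades along +x.
- marker: Bystander: marker pen lying flat, 130 mm long, 18 mm high, origin under its middle, along its x.
- screwdriver: Bystander: screwdriver lying along its x, origin under its middle, about 30 mm high.
- bottle: Bystander: standing bottle, 50 mm across, 130 mm high, origin under its middle.
- cup: Bystander: white mug, 74 mm across, 85 mm high, origin under its middle.
- jar: Bystander: standing jar, 60 mm across, 70 mm high, origin under its middle.
- carton: Bystander: small cardboard carton, 80 x 60 x 50 mm high, origin under its middle.
Things that resemble listed ones, but are neither listed nor needed, are in the scene too. What is shaped like the callbox but blue is not meant.

How it is judged:
By the outcome, as a careful person would: the job done as asked, in the order asked, and still so for the second after the job is handed in, with the robot touching nothing.
It also fails if it takes over 51 s, if anything falls off the work surface, if the arm or the gripper's body presses on something with over 40 N, if the wrist force passes 120 N, or if a joint passes its speed limit or range.

ROBOT

A 6-joint arm with a two-finger parallel gripper is mounted at the origin on the work surface. World frame = base frame: x ahead of the robot, y to its left, z up, the work surface at z = 0. Lengths are in mm, angles in rad, forces in N, time in s.
With the tool pointing down it reaches from about 350 to 875 mm from the base axis. Payload 4.2 kg.
Tool frame: the origin (TCP) lies between the finger pads, 19 mm behind the fingertips; this is the grasp point; z points along the fingers, y is the line along which they close (so a half turn about z gives the same grasp; the last joint's range is limited). The gripper opens to 85 mm and grips with 20 to 120 N. Pads are 22 mm wide; open, the fingers measure 114 mm over their backs; the gripper's body (76 mm by 85 mm) begins 54 mm behind the grasp point. The pads swing forward as they close: fully open they stand 13 mm farther back than shut.
Start: joints at [-0.909, 0.385, 0.008, 0, -1.194, -0.259], TCP at [245.01, -574.951, 250.012] pointing down, gripper open.
Joint ranges: [-3.14, 3.14], [-1.21, 2.06], [-1.07, 1.41], [-3.16, 2.05], [-2.99, -0.16], [-3.1, 3.1]. Speed limits (rad/s): [2.79, 2.79, 3.14, 3.14, 3.14, 3.14].

INTERFACE

Orientations are given as a unit quaternion [x, y, z, w].
In Python, from bench import arm, viewer gives the robot as it stands. The module is installed in compiled form; this text tells all that it offers.
- The arm moves only by the shell command python3 -m jog 'ROWS' [OPENING]. ROWS is one flat JSON list of numbers that holds 1 to 10 rows one after another, with no inner brackets; each row has 6 numbers: dx, dy, dz in shares of 40 cm (1.0 is 40 cm), then a rotation vector rx, ry, rz in normalised numbers (1 is pi rad); each row is the pose to reach, as a shift and turn from the pose commanded when the command began, along the tool's axes at that moment; what a row does not reach only later rows make up. A row lasts 1/10 s, in which the tool goes at most 50 mm and 0.15 rad, less where a joint would pass 70% of its speed; a pose out of reach is approached as far as the arm can. OPENING is the finger opening in mm, set as the command begins (- or left out keeps the last). The fingers move at their own pace and stop on an object; the grip force is fixed at half the most. Time passes only in rows, so rows that do not move let the fingers close. It prints the time, the measured TCP pose, the force, the opening and the grip force at its end. Shift and turn numbers lie between -1 and 1, and a call with a number outside is refused. Input that does not fit is refused with a message, and nothing moves.
- arm.read_state(): the state, without advancing time (a new reading comes with each control period).
- viewer.get_image(name): name is "scene" or "side" or "wrist"; returns (picture, depth): 384x512x3 uint8, blue, green, red; 384x512 float32, mm along the optical axis (not along the pixel's ray), 0 where there is no reading.
- viewer.get_calibration(name): a dict with "K" (3x3 intrinsics, pixels), "D" ([k1, k2, p1, p2, k3] as OpenCV has them; the pictures are not rectified), "rvec" (rotation vector, rad) and "tvec" (3), from world to camera coordinates, as OpenCV has them. Camera axes: x right, y down, z forward; pixel columns grow to the right and rows downward; lengths in mm; the calibration is good to about 2 mm. A picture is of the moment at which its call begins: read the wrist's pose just before it. get_calibration takes no time and is no camera call; for the wrist camera it gives the pose at the moment of the call.
- arm.job_done(): hands the job in; it is judged then, once.
The state is a dict: "clock": time; "joints": joint angles; "joint_vel": joint speeds; "joint_efforts": joint torques, N m; "position": TCP position; "ee_rot": TCP orientation; "contact_force": force on the tool from outside, world axes, zero at the start; "wrist_torque": the same for the moment, N m; "gripper_width": finger opening in mm; "grasp_force": force on a finger pad.
Only numpy, scipy, OpenCV 4.12 (cv2) and the standard library are available. Lean on these libraries where they do the work, as an engineer would, in place of code of your own. Each camera call takes 0.05 s, during which the arm holds its last target. There are 200 camera calls.

## Working session

There is one attempt and no reset: what is moved stays moved. The work goes in short steps, Python scripts to look and compute and a shell command to move; the robot and the scene stay as the last step left them, time stands still between calls to the robot, and variables do not carry over. Pictures are saved under pics/ and viewed, at most 10 in all, crops included, and the job is handed in when it is done.

```bash
mkdir -p pics; cat > h.py <<'E'
import numpy as np, cv2
from bench import arm, viewer
from scipy.spatial.transform import Rotation as R
def ray(c,px,z):
    d=cv2.undistortPoints(np.array([[px]],float),c["K"],np.array(c["D"],float))[0,0]
    Rm=cv2.Rodrigues(np.array(c["rvec"],float))[0];t=np.array(c["tvec"],float).ravel()
    o=-Rm.T@t; v=Rm.T@np.array([d[0],d[1],1]); return o+v*(z-o[2])/v[2]
def cloud(c,dep):
    h,w=dep.shape; u,v=np.meshgrid(np.arange(w),np.arange(h))
    p=np.stack([u,v],-1).reshape(-1,1,2).astype(float)
    d=cv2.undistortPoints(p,np.array(c["K"],float),np.array(c["D"],float)).reshape(h,w,2)
    P=np.dstack([d*dep[...,None],dep]); Rm=cv2.Rodrigues(np.array(c["rvec"],float))[0]
    return (P-np.array(c["tvec"],float).ravel())@Rm
E
python3 - <<'E'
from h import *
for n in("scene","side"):
    im,d=viewer.get_image(n);c=viewer.get_calibration(n)
    np.savez(n+".npz",im=im,d=d,**{k:np.array(v) for k,v in c.items()})
    cv2.imwrite(f"pics/{n}0.png",cv2.resize(im,(800,600),interpolation=cv2.INTER_CUBIC))
    print(n,-cv2.Rodrigues(np.array(c["rvec"],float))[0].T@np.ravel(c["tvec"]),(d>0).mean())
s=arm.read_state();print(s["clock"],s["position"],R.from_quat(s["ee_rot"]).as_matrix().round(3),s["gripper_width"])
E
```

```text
scene [1034.67999796  981.90214351  918.34830656] 0.9959869384765625
side [-142.7879796  -982.90289039 1271.90630395] 0.9960225423177084
0.1 [ 244.81761086 -574.52191195  249.02134051] [[-0.92  -0.392 -0.001]
 [-0.392  0.92   0.002]
 [ 0.     0.002 -1.   ]] 84.98529818366768
```

View pics/scene0.png

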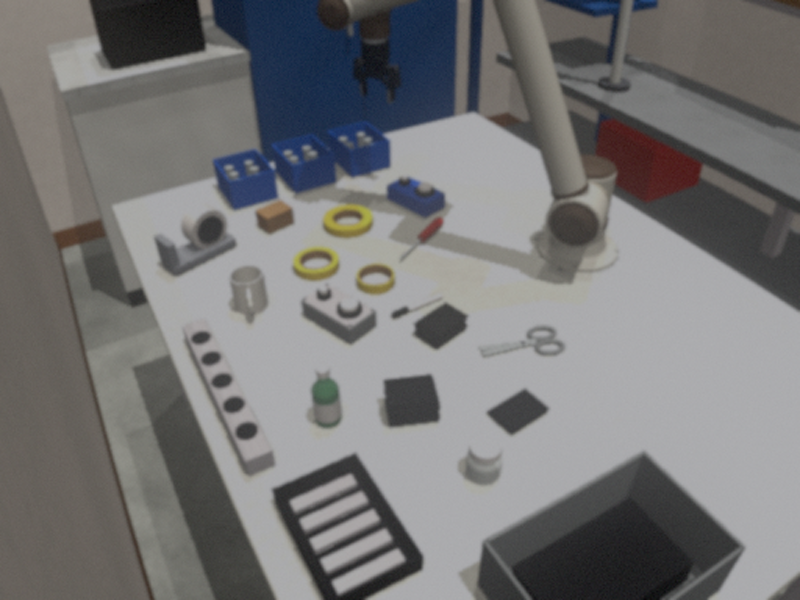

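View pics/side0.png

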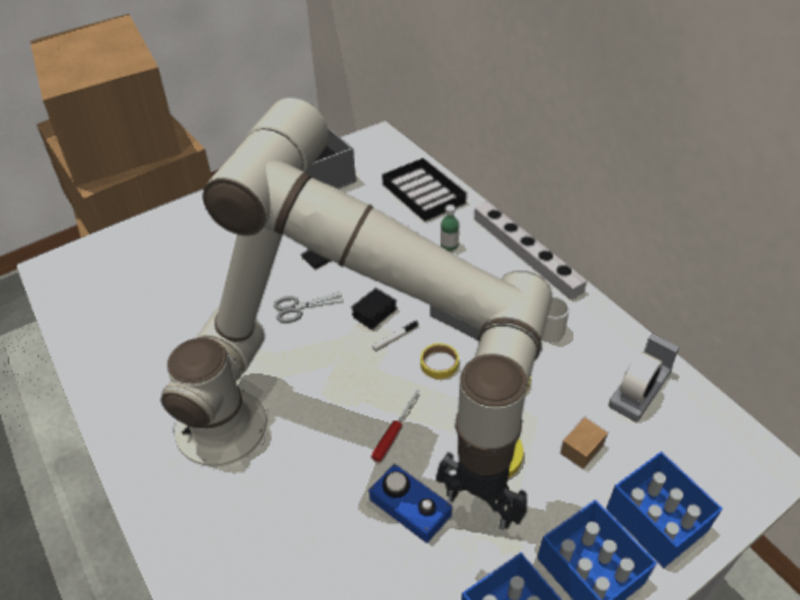

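The scene picture (800x600) shows these candidates:
- **Call boxes:** the grey one is at (340,312), with its big button at (349,306) and small one at (324,291). The blue one at (416,195) is not meant.
- **Stacks:** (441,324), (411,398) and (518,411). The last looks thinnest.
- **Rolls:** (348,220), (316,262) and (375,278). The last has the smallest and thinnest ring.

Next I measure these and make one enlarged crop.

```bash
python3 - <<'E'
from h import *
f=dict(np.load("scene.npz"));im,d=f["im"],f["d"];P=cloud(f,d);Z=P[...,2]
hsv=cv2.cvtColor(im,cv2.COLOR_BGR2HSV)
ws=(P[...,0]>150)&(P[...,0]<1000)&(abs(P[...,1])<560)&(Z>-15)&(Z<160)
print("table z",np.median(Z[ws&(Z<8)]))
def comps(m,name,mn=40):
    n,l,st,ce=cv2.connectedComponentsWithStats(m.astype(np.uint8))
    for i in range(1,n):
        if st[i,4]<mn: continue
        k=l==i; z=np.percentile(Z[k],90); c=P[k]
        top=k&(Z>z-6)
        pts=P[top][:,:2].astype(np.float32); 
        (cx,cy),wh,a=cv2.minAreaRect(pts)
        print(name,(ce[i]/.64).round(),st[i,4],"ztop",z.round(1),"rect",round(cx,1),round(cy,1),np.round(wh,0),round(a),"mean",pts.mean(0).round(1))
comps((hsv[...,2]<75)&ws,"black",150)
comps((hsv[...,0]>20)&(hsv[...,0]<35)&(hsv[...,1]>110)&ws,"yellow",100)
# grey box/buttons
for n,p in dict(big=(349,306),small=(324,291),box=(340,312)).items():
    q=np.array(p)*.64; w=Z[int(q[1])-2:int(q[1])+3,int(q[0])-2:int(q[0])+3]
    print(n,np.median(w),ray(f,q,62))
sub=im[int(170*.64):int(450*.64),int(280*.64):int(580*.64)]
cv2.imwrite("pics/crop1.png",cv2.resize(sub,None,fx=3.2,fy=3.2,interpolation=cv2.INTER_CUBIC)); print(sub.shape)
b=slice(175,220),slice(190,245)
np.set_printoptions(linewidth=250)
print(Z[180:218:3,192:244:3].round(0).astype(int))
# all things above table (coarse) for clearance
comps((Z>10)&ws,"obj",80)
E
```

```text
table z 0.47359740321935717
black [210. 229.] 199 ztop 101.5 rect 787.0 -429.7 [55. 11.] 16 mean [ 785.3 -429.4]
black [440. 326.] 508 ztop 41.5 rect 462.2 102.9 [89. 62.] 16 mean [461.9 104. ]
black [411. 401.] 858 ztop 60.9 rect 627.6 259.1 [65. 87.] 71 mean [626.4 261.4]
black [517. 412.] 486 ztop 16.9 rect 460.2 365.8 [88. 60.] 7 mean [460.7 366.6]
black [347. 531.] 2602 ztop 38.4 rect 841.9 432.0 [147. 221.] 0 mean [847.8 455.3]
yellow [348. 221.] 330 ztop 28.4 rect 443.5 -383.3 [126. 121.] 84 mean [ 440.3 -381.3]
yellow [317. 265.] 215 ztop 27.4 rect 588.3 -249.4 [105.  96.] 67 mean [ 591.  -243.6]
big 69.4767068680373 [614.78184189  -8.78730806  62.        ]
small 64.2684528275449 [638.40974809 -81.82704864  62.        ]
box 58.388430024674435 [ 6.39198738e+02 -5.27506724e-01  6.20000000e+01]
(180, 192, 3)
[[  1   0   3  -1   3  -2  -2  -1  -1   0   2   0  15  24   2  -1   2  -1]
 [  2  -2   3   1   1  69  48   0   3   4  -3  -1   0  14  19  25  27  21]
 [ -1   1  -2  47  66  66  58  49  48   2  -4  -1   0   2  10  14   6   8]
 [  2   2  48  48  61  58  56  50  46  48  46   0 
[... 1705 characters left out ...]
ztop 122.7 rect 762.8 198.5 [25. 22.] 63 mean [764.  200.3]
obj [411. 399.] 979 ztop 60.9 rect 624.4 257.5 [71. 92.] 70 mean [625.1 258. ]
obj [518. 410.] 548 ztop 16.9 rect 457.3 362.2 [98. 65.] 8 mean [457.6 363.8]
obj [484. 457.] 634 ztop 71.8 rect 586.6 436.3 [53. 52.] 64 mean [587.4 437.4]
obj [354. 537.] 2018 ztop 40.4 rect 839.9 429.5 [224. 150.] 90 mean [836.2 440.2]
obj [322. 493.] 401 ztop 20.2 rect 840.5 350.2 [ 26. 111.] 89 mean [842.8 351.6]
obj [333. 511.] 407 ztop 20.1 rect 840.6 391.1 [111.  25.] 1 mean [842.  391.6]
obj [343. 531.] 446 ztop 20.2 rect 841.7 431.1 [ 25. 110.] 89 mean [842.7 431.5]
obj [355. 550.] 469 ztop 20.6 rect 841.4 470.9 [ 25. 111.] 89 mean [842.9 471.3]
```

View pics/crop1.png

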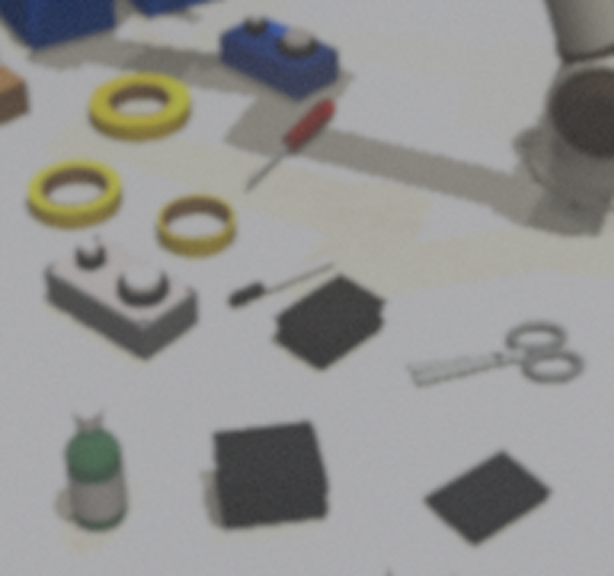

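The crop confirms the choices:
- **Call box:** the grey one, with the big button at crop (142,285).
- **Low stack:** the thin single sheet-like block at (488,497), 17 mm high. The other two measure 41 and 61 mm.
- **Smallest roll:** (197,225), 88 mm across. The other two measure 110 and 128 mm.

Now the exact button centre, and the travel in tool axes.

```bash
python3 - <<'E'
from h import *
f=dict(np.load("scene.npz"));im,d=f["im"],f["d"];P=cloud(f,d);Z=P[...,2]
near=(P[...,0]>550)&(P[...,0]<700)&(P[...,1]>-130)&(P[...,1]<50)
k=near&(Z>66)&(Z<75);k2=k&(P[...,1]>-40)
print(k2.sum(),np.median(Z[k2]),P[k2].mean(0),cv2.minEnclosingCircle(P[k2][:,:2].astype(np.float32)))
k3=near&(Z>62)&(Z<72)&(P[...,1]<-50);print(k3.sum(),P[k3].mean(0),np.median(Z[k3]))
kb=near&(abs(Z-47)<3);r=cv2.minAreaRect(P[kb][:,:2].astype(np.float32));print("box",r)
k4=near&(Z>40);print("boxall",cv2.minAreaRect(P[k4][:,:2].astype(np.float32)))
c=cv2.imread("pics/scene0.png")[260:350,290:390];
s=arm.read_state();p=s["position"];M=R.from_quat(s["ee_rot"]).as_matrix()
print(M.round(4),p)
E
```

```text
71 69.16588398407492 [616.61562514  -9.81552626  69.18617738] ((616.1986694335938, -12.268756866455078), 19.789363861083984)
24 [642.34561037 -82.02680234  66.85635035] 67.21407105871052
box ((628.4404907226562, -42.877479553222656), (83.29564666748047, 147.63861083984375), 20.124774932861328)
boxall ((627.6961669921875, -44.00718688964844), (83.55615234375, 152.09768676757812), 18.570837020874023)
[[-9.200e-01 -3.918e-01 -9.000e-04]
 [-3.918e-01  9.200e-01  1.800e-03]
 [ 1.000e-04  2.000e-03 -1.000e+00]] [ 244.81761086 -574.52191195  249.02134051]
```

The manual's scale: shifts go in shares of 40 cm and turns go in shares of pi rad. Converting my numbers, -380 mm / 400 = -0.95, -340 mm / 400 = -0.85.

```bash
python3 -m jog '[-0.05,0.0325,0,0,0,0,-0.15,0.1,0,0,0,0,-0.25,0.165,0,0,0,0,-0.35,0.2325,0,0,0,0,-0.45,0.3,0,0,0,0,-0.55,0.365,0,0,0,0,-0.65,0.4325,0,0,0,0,-0.75,0.4975,0,0,0,0,-0.85,0.565,0,0,0,0,-0.95,0.63,0,0,0,0]' 0
python3 -m jog '[-0.1,0.0675,0.0125,0,0,0,-0.2,0.1325,0.025,0,0,0,-0.3,0.2,0.05,0,0,0,-0.375,0.25,0.0875,0,0,0,-0.4375,0.2925,0.15,0,0,0,-0.455,0.3025,0.225,0,0,0,-0.455,0.3025,0.2875,0,0,0,-0.455,0.3025,0.3,0,0,0,-0.455,0.3025,0.3,0,0,0,-0.455,0.3025,0.3,0,0,0]'
python3 - <<'E'
from h import *
s=arm.read_state();p=s["position"];M=R.from_quat(s["ee_rot"]).as_matrix()
print(p,M.round(4),s["contact_force"],(M.T@(np.array([616,-11,p[2]])-p)).round(1))
im,d=viewer.get_image("wrist");c=viewer.get_calibration("wrist")
cv2.imwrite("pics/wrist1.png",im)
im,d=viewer.get_image("scene");f=viewer.get_calibration("scene")
cv2.imwrite("pics/scene1.png",cv2.resize(im[120:240,160:320],None,fx=5,fy=5,interpolation=cv2.INTER_CUBIC))
E
```

```text
clock: 1.1
position: [496.3, -192.2, 249.8]
ee_rot: [-0.2, 0.98, 0.0, -0.0]
contact_force: [0.2, -0.4, 0.0]
gripper_width: -0.1
grasp_force: 0.0
clock: 2.1
position: [616.6, -11.7, 131.5]
ee_rot: [-0.2, 0.98, -0.0, 0.001]
contact_force: [1.4, 0.8, 0.0]
gripper_width: 0.1
grasp_force: 0.0
[616.63918973 -11.74224124 131.45899203] [[-9.200e-01 -3.919e-01  2.400e-03]
 [-3.919e-01  9.200e-01  0.000e+00]
 [-2.200e-03 -9.000e-04 -1.000e+00]] [1.38167864 0.79384302 0.02413535] [ 0.3  0.9 -0. ]
```

View pics/wrist1.png

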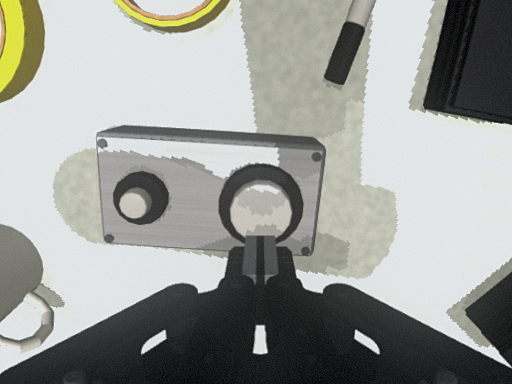

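The wrist view shows the big button at about (261,209), with its cap roughly circular, and the small one at (135,203). I'll cross-check the centre with a ray onto the button's top plane.

```bash
python3 - <<'E'
from h import *
c=viewer.get_calibration("wrist")
for p in((261,208),(230,208),(292,208),(261,179),(135,205)): print(p,ray(c,p,69).round(1))
E
```

```text
(261, 208) [611.3 -14.8  69. ]
(230, 208) [618.6 -31.8  69. ]
(292, 208) [604.1   2.2  69. ]
(261, 179) [594.9 -21.8  69. ]
(135, 205) [639.3 -85.2  69. ]
```

Scaled: 46 mm / 400 = 0.115, 44 mm / 400 = 0.11.

```bash
python3 -m jog '[0.0075,0,0.0375,0,0,0,0.0075,0,0.075,0,0,0,0.0075,0,0.095,0,0,0,0.0075,0,0.105,0,0,0,0.0075,0,0.11,0,0,0,0.0075,0,0.115,0,0,0,0.0075,0,0.115,0,0,0]'
```

```text
clock: 2.9
position: [613.2, -12.8, 84.7]
ee_rot: [-0.2, 0.98, -0.0, 0.0]
contact_force: [-1.5, -0.4, 3.8]
gripper_width: -0.1
grasp_force: 1.6
```

Scaled: 2 mm / 400 = 0.005, 1 mm / 400 = 0.0025.

```bash
python3 -m jog '[0,0,0.0025,0,0,0,0,0,0.005,0,0,0,0,0,0.005,0,0,0]'
```

```text
clock: 3.2
position: [613.2, -12.8, 82.4]
ee_rot: [-0.2, 0.98, -0.0, 0.0]
contact_force: [-0.6, -1.1, 4.3]
gripper_width: 0.2
grasp_force: 2.2
```

Scaled: 2 mm / 400 = 0.005, 1 mm / 400 = 0.0025.

```bash
python3 -m jog '[0,0,0.0025,0,0,0,0,0,0.005,0,0,0,0,0,0.005,0,0,0]'
```

```text
clock: 3.5
position: [613.3, -12.8, 81.7]
ee_rot: [-0.2, 0.98, -0.0, 0.0]
contact_force: [-4.9, -1.2, 11.7]
gripper_width: 0.1
grasp_force: 5.7
```

Scaled: -150 mm / 400 = -0.375, -120 mm / 400 = -0.3.

```bash
python3 -m jog '[0,0,-0.025,0,0,0,0,0,-0.1,0,0,0,0,0,-0.2,0,0,0,0,0,-0.3,0,0,0,0,0,-0.375,0,0,0,0,0,-0.375,0,0,0]'
python3 -m jog '[0,0.05,0,0,0,0,-0.0025,0.15,0,0,0,0,-0.0025,0.25,0,0,0,0,-0.005,0.35,0,0,0,0,-0.005,0.45,0,0,0,0,-0.0075,0.55,0,0,0,0,-0.0075,0.65,0,0,0,0,-0.01,0.75,0,0,0,0,-0.01,0.8375,0,0,0,0,-0.01,0.8375,0,0,0,0]'
python3 - <<'E'
from h import *
s=arm.read_state();p=s["position"];M=R.from_quat(s["ee_rot"]).as_matrix()
c=viewer.get_calibration("wrist");im,d=viewer.get_image("wrist");P=cloud(c,d)
cv2.imwrite("pics/wrist2.png",im)
k=(P[...,2]>8)&(P[...,2]<25)&(np.hypot(P[...,0]-458,P[...,1]-363)<75)
print(k.sum(),cv2.minAreaRect(P[k][:,:2].astype(np.float32)),np.median(P[k][:,2]))
for g in((458,363.5),): print(p,(M.T@(np.array([*g,p[2]])-p)).round(1))
im,d=viewer.get_image("scene");f=viewer.get_calibration("scene");P=cloud(f,d)
for z in (66,):
  k=(abs(P[...,0]-614)<25)&(abs(P[...,1]+12)<25)&(P[...,2]>62)&(P[...,2]<76);print("button",np.median(P[k][:,2]))
E
```

```text
clock: 4.1
position: [615.9, -12.1, 235.4]
ee_rot: [-0.2, 0.98, -0.0, 0.006]
contact_force: [-0.3, 0.2, 0.1]
gripper_width: -0.1
grasp_force: 0.0
clock: 5.1
position: [483.9, 300.6, 228.7]
ee_rot: [-0.202, 0.979, 0.0, -0.0]
contact_force: [-0.2, -0.4, -0.1]
gripper_width: 0.2
grasp_force: 0.0
5766 ((457.22454833984375, 359.07269287109375), (93.92361450195312, 69.24443054199219), 6.409542560577393) 15.464174561273616
[483.87056606 300.59095629 228.74376272] [-1.2 68.   0.1]
button 69.08088430594685
```

View pics/wrist2.png

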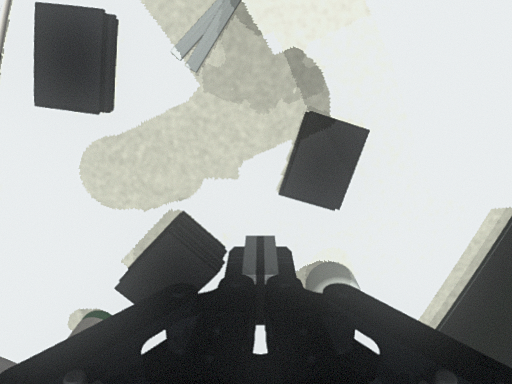

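The button is back out (top at 69 mm). The low stack is fully visible at (324,160): 94x69 mm, 15 mm high, centre about (457.5,360.5).

Scaled: 160 mm / 400 = 0.4, 150 mm / 400 = 0.375.

```bash
python3 -m jog '[0.0025,0.075,0,0,0,0,0.0025,0.15,0,0,0,0,0.0025,0.1625,0.05,0,0,0,0.0025,0.1625,0.1375,0,0,0,0.0025,0.1625,0.225,0,0,0,0.0025,0.1625,0.3125,0,0,0,0.0025,0.1625,0.375,0,0,0,0.0025,0.1625,0.4,0,0,0,0.0025,0.1625,0.4,0,0,0,0.0025,0.1625,0.4,0,0,0]'
for i in 1 2 3; do python3 -m jog '[0,0,0,0,0,0,0,0,0,0,0,0,0,0,0,0,0,0,0,0,0,0,0,0,0,0,0,0,0,0,0,0,0,0,0,0,0,0,0,0,0,0,0,0,0,0,0,0,0,0,0,0,0,0,0,0,0,0,0,0]'; done | grep -E 'clock|position|contact'
python3 - <<'E'
from h import *
im,d=viewer.get_image("scene");cv2.imwrite("pics/scene2.png",cv2.resize(im[150:330,200:440],None,fx=3.3,fy=3.3))
s=arm.read_state();print(s["position"],R.from_quat(s["ee_rot"]).as_matrix().round(4))
E
```

```text
clock: 6.2
position: [460.0, 356.7, 71.1]
ee_rot: [-0.2, 0.98, 0.001, 0.001]
contact_force: [0.2, -0.5, 0.9]
gripper_width: 0.1
grasp_force: 0.0
clock: 7.2
position: [459.0, 356.5, 70.0]
contact_force: [0.6, 0.2, -0.5]
clock: 8.2
position: [459.0, 356.5, 70.0]
contact_force: [-0.3, 0.5, 0.2]
clock: 9.2
position: [459.0, 356.5, 70.0]
contact_force: [-0.2, 0.3, -0.6]
[459.02664734 356.48392432  70.01598058] [[-0.92  -0.392  0.   ]
 [-0.392  0.92  -0.   ]
 [-0.    -0.    -1.   ]]
```

View pics/scene2.png

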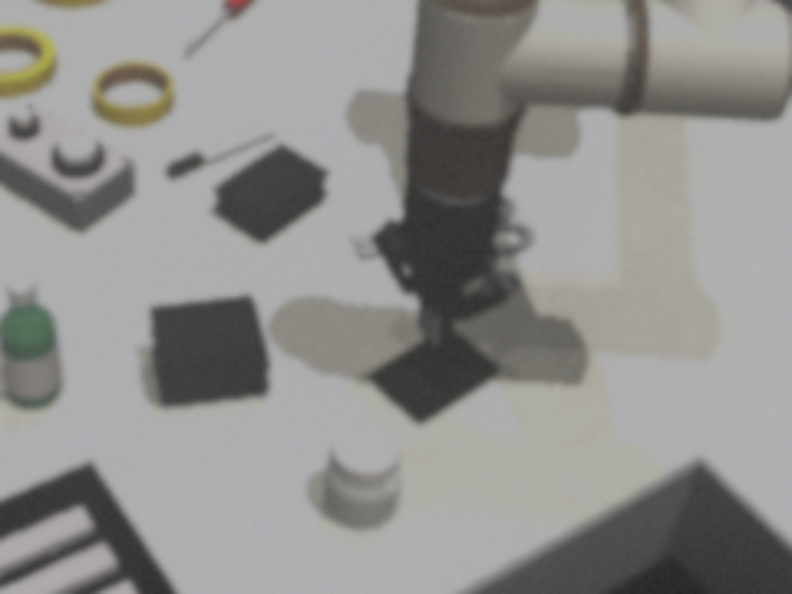

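The fingertips are over the low stack (crop 435,340), about 5 mm short of its middle. I'll nudge them in and hold again.

Scaled: 4 mm / 400 = 0.01.

```bash
python3 -m jog '[0,0.01,0,0,0,0,0,0.01,0,0,0,0,0,0.01,0,0,0,0,0,0.01,0,0,0,0]' | grep pos
for i in 1 2 3; do python3 -m jog '[0,0,0,0,0,0,0,0,0,0,0,0,0,0,0,0,0,0,0,0,0,0,0,0,0,0,0,0,0,0,0,0,0,0,0,0,0,0,0,0,0,0,0,0,0,0,0,0]'; done | grep -E 'clock|position'
python3 -m jog '[0,0,-0.05,0,0,0,0,0,-0.15,0,0,0,0,0,-0.25,0,0,0,0,0,-0.35,0,0,0,0,0,-0.4,0,0,0,0,0,-0.4,0,0,0]' | grep pos
python3 -m jog '[0.025,-0.075,0,0,0,0,0.0575,-0.175,0,0,0,0,0.0925,-0.275,0,0,0,0,0.125,-0.375,0,0,0,0,0.16,-0.475,0,0,0,0,0.1925,-0.575,0,0,0,0,0.225,-0.675,0,0,0,0,0.26,-0.775,0,0,0,0,0.2925,-0.875,0,0,0,0,0.325,-0.975,0,0,0,0]' | grep pos
python3 -m jog '[0,0,0,0,0,0,0,0,0,0,0,0,0,0,0,0,0,0]'
python3 - <<'E'
from h import *
s=arm.read_state();p=s["position"];M=R.from_quat(s["ee_rot"]).as_matrix()
c=viewer.get_calibration("wrist");im,d=viewer.get_image("wrist");P=cloud(c,d)
cv2.imwrite("pics/wrist3.png",im)
k=(P[...,2]>12)&(P[...,2]<32)&(np.hypot(P[...,0]-496,P[...,1]+123)<58)
print(k.sum(),cv2.minEnclosingCircle(P[k][:,:2].astype(np.float32)))
im,d=viewer.get_image("scene");P=cloud(viewer.get_calibration("scene"),d)
k=(P[...,2]>10)&(P[...,2]<32)&(np.hypot(P[...,0]-496,P[...,1]+123)<58);print(cv2.minEnclosingCircle(P[k][:,:2].astype(np.float32)))
print(p,(M.T@(np.array([496,-123,p[2]])-p)).round(1))
E
```

```text
position: [457.4, 360.2, 70.0]
clock: 10.45
position: [457.5, 360.1, 70.0]
clock: 11.25
position: [457.5, 360.2, 70.0]
clock: 12.05
position: [457.4, 360.2, 70.0]
position: [458.7, 361.4, 234.3]
position: [489.9, -51.3, 228.9]
clock: 13.95
position: [490.4, -49.1, 229.3]
ee_rot: [-0.2, 0.98, 0.0, -0.001]
contact_force: [-0.5, 0.3, -0.5]
gripper_width: 0.3
grasp_force: 0.0
2253 ((493.98040771484375, -129.355712890625), 44.79110336303711)
((495.6134338378906, -124.44754791259766), 47.618125915527344)
[490.383445   -49.14689596 229.33458616] [ 23.8 -70.1  -0. ]
```

View pics/wrist3.png

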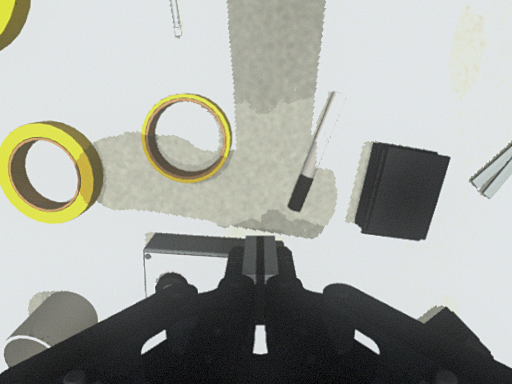

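The wrist view shows the thin-skinned roll at (187,137) and the thicker one at (50,172). The small roll's centre is about (494.5,-127).

```bash
python3 -m jog '[0.0325,-0.09,0,0,0,0,0.0675,-0.1825,0,0,0,0,0.0675,-0.1825,0.025,0,0,0,0.0675,-0.1825,0.1125,0,0,0,0.0675,-0.1825,0.2,0,0,0,0.0675,-0.1825,0.2875,0,0,0,0.0675,-0.1825,0.35,0,0,0,0.0675,-0.1825,0.375,0,0,0,0.0675,-0.1825,0.375,0,0,0,0.0675,-0.1825,0.375,0,0,0]'
python3 -m jog '[0,0,0,0,0,0,0,0,0,0,0,0,0,0,0,0,0,0,0,0,0,0,0,0,0,0,0,0,0,0]'
```

```text
clock: 15.05
position: [495.6, -126.8, 81.0]
ee_rot: [-0.201, 0.98, -0.0, 0.001]
contact_force: [0.7, 0.1, 0.9]
gripper_width: -0.1
grasp_force: 0.0
clock: 15.55
position: [494.6, -127.4, 80.3]
ee_rot: [-0.2, 0.98, -0.0, 0.0]
contact_force: [0.3, -0.9, 0.1]
gripper_width: 0.0
grasp_force: 0.0
```

```bash
for i in 1 2; do python3 -m jog '[0,0,0,0,0,0,0,0,0,0,0,0,0,0,0,0,0,0,0,0,0,0,0,0,0,0,0,0,0,0,0,0,0,0,0,0,0,0,0,0,0,0,0,0,0,0,0,0]'; done | grep -E 'clock|pos'
python3 -c "
from bench import arm
print(arm.job_done())"
```

```text
clock: 16.35
position: [494.5, -127.3, 80.0]
clock: 17.15
position: [494.5, -127.3, 80.0]
the job is handed in; nothing more can be done
None
```

I pressed the big button fully in and it sprang back, then pointed at the lowest stack for over two seconds, and handed the job in at 17.15 s with the arm still pointing at the roll with the least tape; no verdict was returned.

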